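# Spread the burl blanks on the drying tray and scan the tray

### The arm

A 6-joint arm with a two-finger parallel gripper is mounted at the origin on the work surface. World frame = base frame: x ahead of the robot, y to its left, z up, the work surface at z = 0. Lengths are in m, angles in degrees, forces in N, time in s.
With the tool pointing down it reaches from about 0.35 to 0.875 m from the base axis. Payload 4.2 kg.
Tool frame: the origin (TCP) lies on the mounting face of the last link; the fingertips stand 182 mm ahead of it and the grasp point (between the pads) lies 164 mm ahead of it (r.tcp_to_grasp is the distance from the TCP to the grasp point, in m); z points along the fingers, y is the line along which they close (so a half turn about z gives the same grasp; the last joint's range is limited). The gripper opens to 87 mm and grips with 3 to 60 N. Pads are 19 mm wide; open, the fingers measure 117 mm over their backs; the gripper's body (75 mm by 190 mm) begins 51 mm behind the grasp point.
Start: joints at [90.619, 22.042, 0.453, 0, -68.411, -14.817], TCP at [0.153, 0.606, 0.405] pointing down, gripper open.
Joint ranges: [-179.83, 179.83], [-69.29, 118.12], [-61.27, 80.66], [-181.25, 117.63], [-171.15, -9.14], [-177.46, 177.46]. Speed limits (degrees/s): [159.86, 159.86, 180, 180, 180, 180].

### API

Orientations are given as a 3x3 rotation matrix whose columns are the frame's x, y, z axes.
In Python, from station import sense, eyes, r gives the robot as it stands.
- The arm moves only by the tool jog_arm, never from a script. Its argument "increments" is a list of rows, each a list of 4 numbers: the shift along the tool's x, y, z normalised to -1 to 1, where 1 is 0.02 m, then the turn about the tool's z normalised to -1 to 1, where 1 is 0.08 rad. A call has 1 to 10 rows; each row shifts and turns the commanded pose from where the row before left it, along the tool's axes as they then stand; what a row does not reach is not made up. A row lasts 1/10 s, in which the tool goes at most 50 mm and 8.59 degrees, less where a joint would pass 70% of its speed; a pose out of reach is approached as far as the arm can. A call with a number of a shift or a turn outside -1 to 1 is refused whole. A call with a gripper value outside its range is refused whole. "grip" is the finger opening in mm, from 0 to 87, set as the call begins (left out, the last holds). The fingers move at their own pace and stop on an object; the grip force is fixed at half the most. Time passes only in rows, so rows that do not move let the fingers close. It gives the time, the measured TCP pose, the force, the opening and the grip force at its end, in the units of the state.
- sense(): the state, without advancing time (a new reading comes with each control period).
- eyes.capture(name): name is "scene" or "top" or "wrist"; returns the picture (480x640x3 uint8, blue, green, red); there is no depth.
- eyes.get_calibration(name): a dict with "camera_matrix" (3x3 intrinsics, pixels), "k1" (the pictures are not rectified: a ray, as slopes to the right and down, at radius r is drawn at 1 + k1 r^2 times it, then the intrinsics apply), "R" (3x3) and "t" (3): a world point X has camera coordinates R X + t; the wrist camera has in their place "T_tool_cam" (4x4, takes a point from camera to tool coordinates, whose origin is the TCP and whose axes are the flange's). Camera axes: x right, y down, z forward; pixel columns grow to the right and rows downward; lengths in m; the calibration is good to about 2 mm. A picture is of the moment at which its call begins: read the wrist's pose just before it. get_calibration takes no time and is no camera call.
- r.finish_job(): hands the job in; it is judged then, once.
Trained networks look in the newest picture that a camera, given by its name, has taken for a name from the list of things; names that differ only in an ending like _2 or _b are one class to them, and where a whole thing is asked for, a point or a joint stands for the part that bears it (a point fixed in the world has none). Each returns a list of dicts, best first, with "conf" (0 to 1); they miss things now and then, are a little off and sometimes report something else, mostly with a low value. They report only what shows in the picture. A call takes as long as a camera call. They do not tell look-alikes from the thing itself.
- eyes.spot_in(camera, name): "centre" ([x, y, z] in m, in world coordinates, good to about 4 mm: the middle of the surface that is visible of it).
- eyes.outline_of(camera, name): "mask" (480x640 bool, what is visible of it).
The state is a dict: "time_s": time; "joints": joint angles; "joint_velocities": joint speeds; "effort": joint torques, N m; "tcp_pos": TCP position; "ee_rot": TCP orientation; "wrist_force": force on the tool from outside, world axes, zero at the start; "moment": the same for the moment, N m; "gripper_width": opening from 0.0 (shut) to 1.0 (fully open); "gripper_force": force on a finger pad.
Only numpy, scipy, OpenCV 4.12 (cv2) and the standard library are available. Lean on these libraries where they do the work, as an engineer would, in place of code of your own. Each camera call takes 0.05 s, during which the arm holds its last target. There are 200 camera calls.

### The job

The round burl blanks were tipped in a heap on the blue-rimmed drying tray: spread them out over the tray in a single layer, each lying flat inside the rim, with at least 40 mm of clear space between any two, so that air gets round each of them. Then log the tray: pick up the yellow-headed scanner, hold its window facing squarely down about 90 mm above the middle of the barcode tag on the tray's end, steady for two seconds, and gently lay the scanner back flat in the middle of its rubber mat, along the mat; leave the sanding wheel, the jar and the lathe chuck where they stand.

Things in the scene. Friction and masses are not known exactly. Their poses are not given: they have to be found in the camera images.
- tray: Fixed drying tray: aluminium floor with a low blue rim. Inside 210 mm (its x) by 290 mm (its y), rim 6 mm thick, floor 8 mm above the bench, rim top 20 mm above the bench (12 mm above the tray's floor). Origin under its centre at bench height, z up.
- tag (a point): Centre of the white barcode tag (64 x 58 mm, black bars), face up 20 mm above the bench, on a blue 76 x 70 mm tab fixed outside the tray's +y end, 186 mm from the tray's centre. Axes as the tray's.
- blank1_mid (a point): Middle of burl blank 1 of 4: a solid round wooden disc, 60 mm across, 40 mm tall, about 90 g, flat faces. The point is 20 mm above its underside on its axis; z is its axis. Three start flat on the tray's floor close together and one lies on top of them.
- blank1: The same burl blank 1, its origin at the centre of its underside (z is its axis).
- blank2_mid (a point): Middle of burl blank 2 of 4: a solid round wooden disc, 60 mm across, 40 mm tall, about 90 g, flat faces. The point is 20 mm above its underside on its axis; z is its axis. Three start flat on the tray's floor close together and one lies on top of them.
- blank2: The same burl blank 2, its origin at the centre of its underside (z is its axis).
- blank3_mid (a point): Middle of burl blank 3 of 4: a solid round wooden disc, 60 mm across, 40 mm tall, about 90 g, flat faces. The point is 20 mm above its underside on its axis; z is its axis. Three start flat on the tray's floor close together and one lies on top of them.
- blank3: The same burl blank 3, its origin at the centre of its underside (z is its axis).
- blank4_mid (a point): Middle of burl blank 4 of 4: a solid round wooden disc, 60 mm across, 40 mm tall, about 90 g, flat faces. The point is 20 mm above its underside on its axis; z is its axis. Three start flat on the tray's floor close together and one lies on top of them.
- blank4: The same burl blank 4, its origin at the centre of its underside (z is its axis).
- scanner: Hand scanner, 168 mm long, about 240 g, lying flat on the mat. Origin on its underside at the middle of the place to grip; x runs to the head, z up. Black handle 30 mm wide (y) and 34 mm tall, from x = -75 to +40 mm; yellow head 50 mm wide, 44 mm tall, from x = +40 to +92 mm. It looks along its own -z through the window.
- scanner_window (a point): Centre of the scanner's window, in the underside of the head, 70 mm along x from the scanner's origin. Axes as the scanner's.
- mat: Fixed black rubber mat with a grey middle, the scanner's place: 210 mm (its x) by 100 mm, 6 mm thick. Origin under its centre at bench height.
- sanding_wheel: Brown sanding wheel lying flat, 80 mm across, 34 mm tall with a 30 mm spindle up; a bystander, leave alone. Origin under its centre.
- finish_jar: Amber glass jar with a steel cap, 72 mm across, 95 mm tall; bystander. Origin under its centre.
- lathe_chuck: Steel lathe chuck with four jaws up, 92 mm across, 65 mm tall, heavy; bystander. Origin under its centre.
There are look-alikes about, which are no part of the job. Of the things like the scanner, leave any that is purple; of the rest the smaller one is meant.

How it is judged:
By the outcome, as a careful person would: the job done as asked, in the order asked, and still so for the second after the job is handed in, with the robot touching nothing.
It also fails if it takes over 72 s, if anything falls off the work surface, if the arm or the gripper's body presses on something with over 40 N, if the wrist force passes 120 N, or if a joint passes its speed limit or range.

## Working session

There is one attempt and no reset: what is moved stays moved. The work goes in short steps, Python scripts to look and compute and a tool call to move; the robot and the scene stay as the last step left them, time stands still between calls to the robot, and variables do not carry over. Pictures are saved under pics/ and viewed, at most 10 in all, crops included, and the job is handed in when it is done.

Besides the shell and the picture viewer there is one more tool, called after "Call:" as a command line: name --pt "numbers of a row" for each row, then --argument value for the rest. jog_arm: Moves the arm, as the interface text tells. Its arguments: {"type":"object","properties":{"increments":{"type":"array"},"grip":{"type":"number"}},"required":["increments"]}

```bash
ls; mkdir -p pics
python3 - <<'E'
from station import sense, eyes, r
import cv2, numpy as np
s=sense(); print(s['time_s'],s['tcp_pos'],s['ee_rot'])
for c in ['top','scene']:
    im=eyes.capture(c); cv2.imwrite(f'pics/{c}0.png',im)
    k=eyes.get_calibration(c); print(c,{a:np.round(b,4).tolist() for a,b in k.items()})
    for n in ['tray','tag','blank1','scanner','scanner_window','mat','sanding_wheel','finish_jar','lathe_chuck']:
        if c=='top': print(n,[(np.round(d['centre'],3).tolist(),round(d['conf'],2)) for d in eyes.spot_in(c,n)])
E
```

```text
pics
0.0 [0.15319834 0.60572228 0.4036651 ] [[ 9.69411764e-01 -2.45439668e-01 -4.47852490e-04]
 [-2.45440061e-01 -9.69409444e-01 -2.12289126e-03]
 [ 8.68892925e-05  2.16787670e-03 -9.99997646e-01]]
top {'camera_matrix': [[585.2585, 0.0, 317.911], [0.0, 585.2585, 234.346], [0.0, 0.0, 1.0]], 'k1': -0.0006, 'R': [[-0.0011, -0.9997, -0.0259], [-0.9952, 0.0036, -0.0982], [0.0982, 0.0256, -0.9948]], 't': [0.0417, 0.5297, 1.3347]}
tray [([0.534, 0.049, 0.008], 0.72)]
tag [([0.536, 0.049, 0.006], 0.65)]
blank1 [([0.581, -0.034, 0.09], 0.8), ([0.608, 0.013, 0.048], 0.7), ([0.62, -0.066, 0.044], 0.65), ([0.544, -0.038, 0.049], 0.54)]
scanner [([0.575, -0.343, 0.04], 0.94), ([0.299, -0.437, 0.042], 0.9), ([0.602, 0.375, 0.034], 0.75), ([0.808, -0.14, 0.033], 0.74)]
scanner_window [([0.573, -0.341, 0.042], 0.97), ([0.809, -0.132, 0.034], 0.81), ([0.303, -0.438, 0.046], 0.55), ([0.584, -0.03, 0.086], 0.26)]
mat [([0.542, -0.326, 0.006], 0.75)]
sanding_wheel [([0.599, 0.372, 0.033], 0.9), ([0.622, -0.066, 0.053], 0.45)]
finish_jar [([0.483, 0.427, 0.093], 0.9)]
lathe_chuck [([0.384, 0.334, 0.059], 0.71)]
scene {'camera_matrix': [[460.3917, 0.0, 316.492], [0.0, 460.3917, 240.6566], [0.0, 0.0, 1.0]], 'k1': -0.0431, 'R': [[-0.163, 0.9865, 0.0128], [0.5339, 0.0991, -0.8397], [-0.8297, -0.13, -0.5429]], 't': [0.0899, -0.2263, 1.5049]}
```

View pics/top0.png

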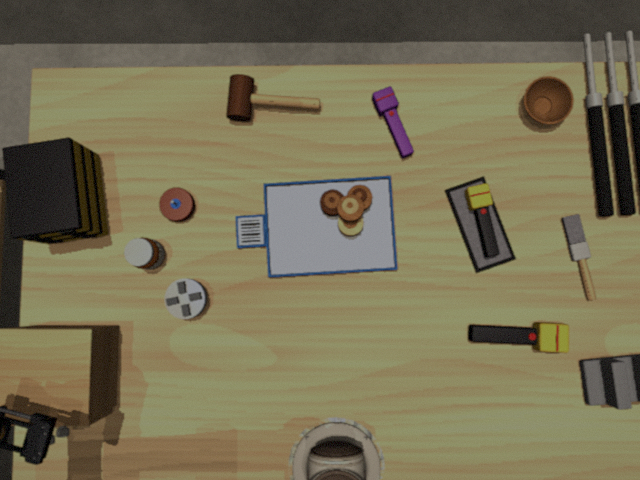

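View pics/scene0.png

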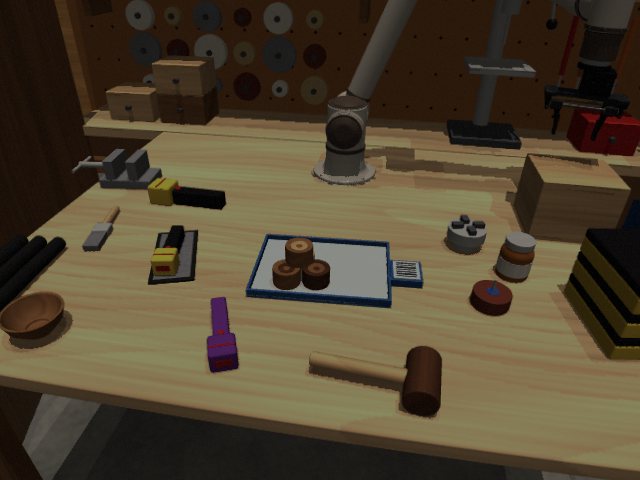

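The scanner look-alikes in the top picture are:
- purple at (393,122)
- yellow/black on the mat at (483,220)
- a longer yellow/black one on the bench at (520,337)

Leaving out the purple one, the smaller of the rest is the one on the mat. I'll confirm that in an enlarged crop and measure the scene.

```bash
cat > h.py <<'E'
import numpy as np, cv2
from station import sense, eyes, r
def ray(cam,uv,z,pose=None):
    k=eyes.get_calibration(cam); K=np.array(k['camera_matrix'])
    d=(np.asarray(uv,float).reshape(-1,2)-K[:2,2])/K[0,0]
    u=d.copy()
    for _ in range(5): u=d/(1+k['k1']*(u**2).sum(1,keepdims=True))
    D=np.c_[u,np.ones(len(u))]
    if cam=='wrist':
        p,R=pose; T=np.array(k['T_tool_cam']); Rc=R@T[:3,:3]; o=p+R@T[:3,3]
    else:
        Rc=np.array(k['R']).T; o=-Rc@np.array(k['t'])
    W=D@Rc.T; return o+W*((z-o[2])/W[:,2])[:,None]
def proj(cam,X,pose=None):
    k=eyes.get_calibration(cam); K=np.array(k['camera_matrix']); X=np.atleast_2d(X)
    if cam=='wrist':
        p,R=pose; T=np.array(k['T_tool_cam']); Rc=R@T[:3,:3]; C=(X-(p+R@T[:3,3]))@Rc
    else: C=X@np.array(k['R']).T+np.array(k['t'])
    u=C[:,:2]/C[:,2:]; u=u*(1+k['k1']*(u**2).sum(1,keepdims=True))
    return u*K[0,0]+K[:2,2]
def go(x,y,zg,yaw=None):
    """units for tool: turn (to put closing line at yaw deg, mod 180), then shifts after the turn"""
    s=sense(); R=s['ee_rot']; p=s['tcp_pos']
    cur=np.degrees(np.arctan2(R[1,1],R[0,1])); t=0
    if yaw is not None:
        dw=(yaw-cur+90)%180-90; t=-dw      # tool z is down
    c,sn=np.cos(np.radians(t)),np.sin(np.radians(t))
    Rn=R@np.array([[c,-sn,0],[sn,c,0],[0,0,1]])
    d=Rn.T@(np.array([x,y,zg+r.tcp_to_grasp])-p)
    print('closing yaw now %.1f'%cur,'turn units %.2f'%(np.radians(t)/.08),'shift units',np.round(d/.02,2),'t',s['time_s'],'p',np.round(p,4),'f',np.round(s['wrist_force'],1),'w',s['gripper_width'])
E
python3 - <<'E'
from h import *
im=cv2.imread('pics/top0.png'); hsv=cv2.cvtColor(im,cv2.COLOR_BGR2HSV)
crop=cv2.resize(im[160:370,420:600],None,fx=2.8,fy=2.8,interpolation=2)
heap=cv2.resize(im[175:245,305:385],None,fx=7,fy=7,interpolation=2)
cv2.imwrite('pics/crop1.png',crop[:588]); cv2.imwrite('pics/heap.png',heap)
# tray
b=cv2.inRange(hsv,(100,100,40),(125,255,255)); b[:,:225]=0; b[:,410:]=0; b[:165]=0;b[290:]=0
ctr=max(cv2.findContours(b,0,2)[0],key=cv2.contourArea)
pts=ray('top',ctr[:,0,:],0.02)[:,:2]
print('blue all',cv2.minAreaRect((pts*1000).astype(np.float32)))
m=ctr[:,0,0]>270; print('body',cv2.minAreaRect((pts[m]*1000).astype(np.float32)), cv2.boxPoints(cv2.minAreaRect((pts[m]*1000).astype(np.float32))))
for n in ['tag','mat','scanner','tray']:
    for d in eyes.outline_of('top',n):
        v,u=np.nonzero(d['mask']); q=ray('top',np.c_[u,v],{'tag':.02,'mat':.006,'scanner':.036,'tray':.02}[n])[:,:2]
        print(n,round(d['conf'],2),len(u),np.round([u.mean(),v.mean()],1),cv2.minAreaRect((q*1000).astype(np.float32)))
E
```

```text
blue all ((548.10986328125, 48.37834167480469), (219.5560760498047, 367.3843078613281), 3.315722942352295)
body ((550.8388671875, 1.27362060546875), (219.5560760498047, 273.0168762207031), 3.315722942352295) [[ 433.3492   131.20421]
 [ 449.13998 -141.35564]
 [ 668.3285  -128.65697]
 [ 652.5377   143.90288]]
tag 0.97 11614 [319.8 229.5] ((548.4965209960938, 48.40362548828125), (225.98045349121094, 373.5654296875), 3.3674116134643555)
mat 0.76 2501 [478.  228.5] ((555.0424194335938, -338.14190673828125), (210.91384887695312, 101.6544189453125), 19.555622100830078)
scanner 0.78 1328 [482.2 217.5] ((558.7695922851562, -339.18634033203125), (166.61228942871094, 58.2534294128418), 9.688176155090332)
scanner 0.6 2260 [523.5 335.6] ((295.1185302734375, -408.53485107421875), (66.62258911132812, 229.0797882080078), 0.0070455376990139484)
scanner 0.59 1237 [391.6 119.2] ((790.6451416015625, -134.32505798339844), (172.5813446044922, 56.09942626953125), 19.193012237548828)
tray 0.84 11505 [319.8 229.5] ((549.1378173828125, 49.48735046386719), (225.2029571533203, 371.7375183105469), 3.124885320663452)
```

View pics/crop1.png

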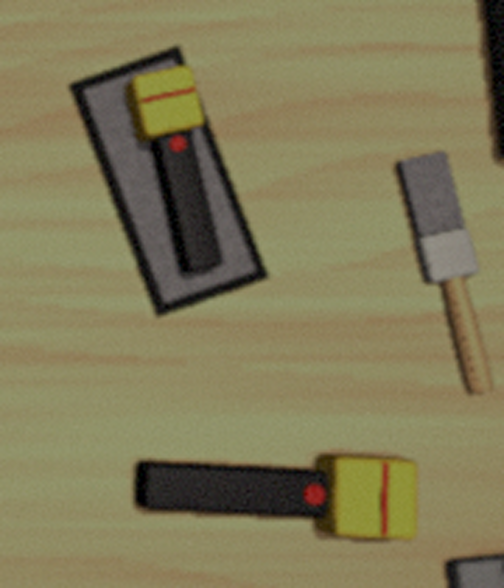

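View pics/heap.png

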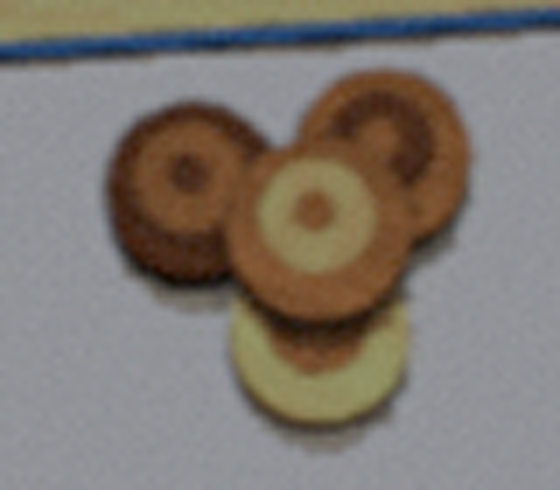

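The crop shows the mat scanner (about 168 mm long) is clearly smaller than the bench one (about 230 mm), so the mat scanner is the one. The heap crop shows the lower blanks at about (190,195), (385,160) and (320,335), with the top one at about (316,225).

Run:
```python
from h import *
im=cv2.imread('pics/top0.png'); g=im.min(2).astype(float)
sub=np.zeros_like(g); w=(im[205:255,232:268].min(2)>110); v,u=np.nonzero(w)
print('tag white',ray('top',[[u.mean()+232,v.mean()+205]],.02), np.percentile(u,[1,99])+232,np.percentile(v,[1,99])+205)
c=np.array([.5507,.0141]);X=np.array([.998,.0576]);Y=np.array([-.0576,.998])
for a,b in [(-57,-90),(57,-90),(-57,90),(57,90),(0,186)]: print(a,b,np.round(c+a*X/1e3+b*Y/1e3,4))
cor=[np.r_[c+a*X/1e3+b*Y/1e3,.02] for a,b in [(-111,-151),(111,-151),(111,151),(-111,151)]]
print(np.round(proj('top',cor)))
print(ray('top',[[331.7,202.4],[359.6,197.4],[350.3,222.4]],.048))
print(ray('top',[[349.8,206.5]],.088))
go(.581,-.034,.2)
go(.581,-.034,.078)
```

```text
tag white [[0.54066908 0.19937517 0.02      ]] [236. 263.] [216.64 244.  ]
-57 -90 [ 0.499 -0.079]
57 -90 [ 0.6128 -0.0724]
-57 90 [0.4886 0.1006]
57 90 [0.6024 0.1072]
0 186 [0.54   0.1997]
[[397. 269.]
 [390. 175.]
 [263. 183.]
 [267. 277.]]
[[ 0.6013845   0.00807115  0.048     ]
 [ 0.61267304 -0.05610122  0.048     ]
 [ 0.55488507 -0.03436286  0.048     ]]
[[ 0.58578833 -0.03228621  0.088     ]]
closing yaw now -104.2 turn units 0.00 shift units [28.58 25.77  2.06] t 0.75 p [0.1533 0.6059 0.4048] f [0.2 0.1 0.6] w 1.001576679679137
closing yaw now -104.2 turn units 0.00 shift units [28.58 25.77  8.16] t 0.75 p [0.1533 0.6059 0.4048] f [0.2 0.1 0.6] w 1.001576679679137
```

Call:
jog_arm --pt "1 0.9 0 0" --pt "1 0.9 0 0" --pt "1 0.9 0 0" --pt "1 0.9 0 0" --pt "1 0.9 0 0" --pt "1 0.9 0 0" --pt "1 0.9 0 0" --pt "1 0.9 0 0" --pt "1 0.9 0 0" --pt "1 0.9 0 0" --grip 87

```text
time_s: 1.75
tcp_pos: [0.3035, 0.3813, 0.405]
ee_rot: [[0.97, -0.245, 0.0], [-0.245, -0.97, 0.0], [0.0, -0.001, -1.0]]
wrist_force: [0.6, 0.9, 0.7]
gripper_width: 0.997
gripper_force: 0.0
```

Call:
jog_arm --pt "1 0.9 0.2 0" --pt "1 0.9 0.2 0" --pt "1 0.9 0.2 0" --pt "1 0.9 0.2 0" --pt "1 0.9 0.2 0" --pt "1 0.9 0.2 0" --pt "1 0.9 0.2 0" --pt "1 0.9 0.2 0" --pt "1 0.9 0.2 0" --pt "1 0.9 0.2 0"

```text
time_s: 2.75
tcp_pos: [0.4532, 0.1578, 0.3649]
ee_rot: [[0.969, -0.245, 0.001], [-0.245, -0.969, 0.0], [0.001, -0.001, -1.0]]
wrist_force: [-0.1, 0.7, -0.1]
gripper_width: 1.0
gripper_force: 0.0
```

Call:
jog_arm --pt "1 0.9 0.3 0" --pt "1 0.9 0.3 0" --pt "1 0.9 0.3 0" --pt "1 0.9 0.3 0" --pt "1 0.9 0.3 0" --pt "1 0.9 0.3 0" --pt "1 0.9 0.3 0" --pt "1 0.9 0.3 0" --pt "0.6 0.5 0.3 0" --pt "0 0 0 0"

```text
time_s: 3.75
tcp_pos: [0.5822, -0.034, 0.3095]
ee_rot: [[0.969, -0.248, -0.002], [-0.248, -0.969, -0.0], [-0.002, 0.001, -1.0]]
wrist_force: [-0.3, 0.6, -0.3]
gripper_width: 1.001
gripper_force: 0.0
```

Run:
```python
from h import *
s=sense(); im=eyes.capture('wrist'); cv2.imwrite('pics/w1.png',im)
print([(np.round(d['centre'],4).tolist(),round(d['conf'],2)) for d in eyes.spot_in('wrist','blank1')])
go(.583,-.033,.078)
```

```text
[([0.5355, -0.046, 0.0485], 0.92), ([0.616, -0.0627, 0.049], 0.8), ([0.6087, 0.0132, 0.047], 0.8)]
closing yaw now -104.2 turn units 0.00 shift units [0.08 0.   3.45] t 3.85 p [ 0.5815 -0.0326  0.3105] f [-0.1  0.8  0.2] w 0.9968571248097345
```

Call:
jog_arm --pt "0 0 1 0" --pt "0 0 1 0" --pt "0 0 1 0" --pt "0 0 0.45 0" --pt "0 0 0 0"

```text
time_s: 4.35
tcp_pos: [0.5812, -0.032, 0.241]
ee_rot: [[0.97, -0.244, -0.002], [-0.244, -0.97, -0.0], [-0.002, 0.001, -1.0]]
wrist_force: [0.5, -0.5, 0.4]
gripper_width: 1.001
gripper_force: 0.0
```

Call:
jog_arm --pt "0 0 0 0" --pt "0 0 0 0" --pt "0 0 0 0" --pt "0 0 0 0" --pt "0 0 0 0" --grip 0

```text
time_s: 4.85
tcp_pos: [0.5818, -0.0327, 0.2423]
ee_rot: [[0.969, -0.245, 0.001], [-0.245, -0.969, 0.0], [0.001, -0.0, -1.0]]
wrist_force: [-0.6, 1.0, 1.4]
gripper_width: 0.681
gripper_force: 30.0
```

Run:
```python
from h import *
go(.4886,.1006,.040)
```

```text
closing yaw now -104.2 turn units 0.00 shift units [-6.15 -5.32  1.94] t 4.85 p [ 0.5818 -0.0327  0.2423] f [-0.6  1.   1.4] w 0.6809207354251368
```

Call:
jog_arm --pt "0 0 -1 0" --pt "-0.3 -0.2 -0.5 0" --pt "-1 -0.9 0 0" --pt "-1 -0.9 0 0" --pt "-1 -0.9 0 0" --pt "-1 -0.9 0 0" --pt "-1 -0.9 0.5 0" --pt "-0.85 -0.6 1 0" --pt "0 0 1 0" --pt "0 0 0.5 0"

```text
time_s: 5.85
tcp_pos: [0.4874, 0.1007, 0.2107]
ee_rot: [[0.97, -0.244, -0.002], [-0.244, -0.97, -0.001], [-0.002, 0.001, -1.0]]
wrist_force: [0.0, -0.7, -1.1]
gripper_width: 0.684
gripper_force: 30.0
```

Run:
```python
from h import *
go(.4886,.1006,.040)
```

```text
closing yaw now -104.1 turn units 0.00 shift units [ 0.06 -0.01  0.36] t 5.85 p [0.4874 0.1007 0.2107] f [ 0.  -0.7 -1.1] w 0.6844157009632706
```

Call:
jog_arm --pt "0 0 0.35 0" --pt "0 0 0 0" --pt "0 0 0 0"

```text
time_s: 6.15
tcp_pos: [0.489, 0.1001, 0.2052]
ee_rot: [[0.969, -0.246, 0.001], [-0.246, -0.969, 0.0], [0.001, -0.001, -1.0]]
wrist_force: [-0.3, -0.3, -1.5]
gripper_width: 0.683
gripper_force: 30.0
```

Call:
jog_arm --pt "0 0 0 0" --pt "0 0 0 0" --pt "0 0 0 0" --pt "0 0 -0.5 0" --pt "0 0 -1 0" --pt "0 0 -1 0" --pt "0 0 -1 0" --pt "0 0 -1 0" --grip 85

```text
time_s: 6.95
tcp_pos: [0.4884, 0.1002, 0.2965]
ee_rot: [[0.969, -0.245, 0.001], [-0.245, -0.969, 0.0], [0.001, -0.001, -1.0]]
wrist_force: [0.4, -0.1, -0.9]
gripper_width: 0.975
gripper_force: 0.0
```

Run:
```python
from h import *
im=eyes.capture('top'); cv2.imwrite('pics/top1.png',im)
for d in eyes.outline_of('top','blank1'):
    v,u=np.nonzero(d['mask']); print(len(u),u.min(),u.max(),v.min(),v.max(),round(d['conf'],2))
print([(np.round(d['centre'],4).tolist(),round(d['conf'],2)) for d in eyes.spot_in('top','blank1')])
cv2.imwrite('pics/top1c.png',cv2.resize(im[170:290,255:405],None,fx=4,fy=4,interpolation=2))
go(.555,-.035,.04)
```

```text
554 337 363 210 236 0.95
614 346 372 184 212 0.72
588 319 345 189 216 0.59
1036 159 195 187 222 0.58
[([0.5537, -0.0352, 0.0498], 0.96), ([0.5999, 0.0075, 0.0435], 0.92), ([0.61, -0.0594, 0.0468], 0.88), ([0.4821, 0.0733, 0.0547], 0.55)]
closing yaw now -104.2 turn units 0.00 shift units [4.86 5.76 4.65] t 7.1 p [0.4887 0.1004 0.2966] f [-1.3 -0.7 -0.7] w 0.9777952541139456
```

View pics/top1c.png

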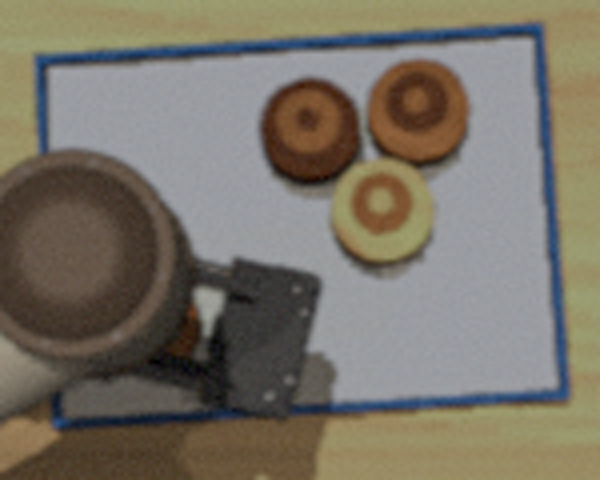

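Run:
```python
from h import *
go(.5545,-.035,.04,100)
```

```text
closing yaw now -104.2 turn units -5.28 shift units [2.05 7.24 4.65] t 7.1 p [0.4887 0.1004 0.2966] f [-1.3 -0.7 -0.7] w 0.9777952541139456
```

Call:
jog_arm --pt "0 0 0 -0.9" --pt "0 0 0 -0.9" --pt "0 0 0 -0.9" --pt "0 0 0 -0.9" --pt "0 0 0 -0.9" --pt "0 0 0 -0.8" --pt "0.2 0.9 0 0" --pt "0.3 0.9 0 0" --pt "0.3 0.9 0 0" --pt "0.3 0.9 0 0"

```text
time_s: 8.1
tcp_pos: [0.5226, 0.0325, 0.2937]
ee_rot: [[0.985, 0.175, -0.002], [0.175, -0.985, -0.001], [-0.002, 0.0, -1.0]]
wrist_force: [-0.4, -0.5, -0.2]
gripper_width: 0.976
gripper_force: 0.0
```

Call:
jog_arm --pt "0.3 0.9 0 0" --pt "0.3 0.9 0 0" --pt "0.3 0.9 0.5 0" --pt "0.05 0.9 0.5 0" --pt "0 0 1 0" --pt "0 0 0 0"

```text
time_s: 8.7
tcp_pos: [0.5527, -0.0351, 0.2513]
ee_rot: [[0.985, 0.173, -0.008], [0.173, -0.985, -0.001], [-0.008, -0.001, -1.0]]
wrist_force: [-0.4, -0.2, 0.0]
gripper_width: 0.975
gripper_force: 0.0
```

Run:
```python
from h import *
go(.5545,-.035,.038,100)
im=eyes.capture('wrist')
print([(np.round(d['centre'],4).tolist(),round(d['conf'],2)) for d in eyes.spot_in('wrist','blank1')])
```

```text
closing yaw now -80.0 turn units -0.01 shift units [0.11 0.01 2.49] t 8.7 p [ 0.5527 -0.0351  0.2513] f [-0.4 -0.2  0. ] w 0.9747833226946582
[([0.6143, -0.053, 0.0471], 0.95), ([0.5594, -0.0342, 0.0516], 0.9), ([0.6042, 0.009, 0.0496], 0.61)]
```

Call:
jog_arm --pt "0.15 0 1 0" --pt "0 0 1 0" --pt "0 0 0.5 0" --pt "0 0 0 0"

```text
time_s: 9.2
tcp_pos: [0.5567, -0.0335, 0.204]
ee_rot: [[0.984, 0.176, -0.002], [0.176, -0.984, -0.0], [-0.002, 0.0, -1.0]]
wrist_force: [-0.4, -0.2, 0.1]
gripper_width: 0.977
gripper_force: 0.0
```

Call:
jog_arm --pt "0 0 0 0" --pt "0 0 0 0" --pt "0 0 0 0" --pt "0 0 0 0" --pt "0 0 -0.5 0" --pt "0 0 -1 0" --grip 0

```text
time_s: 9.8
tcp_pos: [0.5563, -0.034, 0.2341]
ee_rot: [[0.985, 0.175, -0.004], [0.175, -0.985, -0.001], [-0.004, -0.0, -1.0]]
wrist_force: [0.4, -0.0, -1.0]
gripper_width: 0.682
gripper_force: 30.0
```

Run:
```python
from h import *
go(.499,-.079,.040)
```

```text
closing yaw now -79.9 turn units 0.00 shift units [-3.21  1.72  1.54] t 9.8 p [ 0.5563 -0.034   0.2341] f [ 0.4 -0.  -1. ] w 0.6819913796349838
```

Call:
jog_arm --pt "-0.8 0.45 0 0" --pt "-0.8 0.45 0 0" --pt "-0.8 0.45 0 0" --pt "-0.8 0.37 0 0" --pt "0 0 0.5 0" --pt "0 0 0.5 0" --pt "0 0 0 0"

```text
time_s: 10.5
tcp_pos: [0.5001, -0.0787, 0.2134]
ee_rot: [[0.985, 0.175, -0.003], [0.175, -0.985, -0.0], [-0.003, -0.0, -1.0]]
wrist_force: [-0.6, 0.3, -2.0]
gripper_width: 0.684
gripper_force: 30.0
```

Run:
```python
from h import *
go(.499,-.079,.0405)
```

```text
closing yaw now -79.9 turn units 0.00 shift units [-0.05  0.01  0.47] t 10.5 p [ 0.5001 -0.0787  0.2134] f [-0.6  0.3 -2. ] w 0.6844016092905126
```

Call:
jog_arm --pt "0 0 0.45 0" --pt "0 0 0 0" --pt "0 0 0 0"

```text
time_s: 10.8
tcp_pos: [0.5003, -0.0787, 0.2053]
ee_rot: [[0.984, 0.176, -0.001], [0.176, -0.984, -0.0], [-0.001, -0.0, -1.0]]
wrist_force: [-1.0, 0.6, -1.7]
gripper_width: 0.682
gripper_force: 30.0
```

Call:
jog_arm --pt "0 0 0 0" --pt "0 0 0 0" --pt "0 0 0 0" --pt "0 0 -0.5 0" --pt "0 0 -1 0" --pt "0 0 -1 0" --pt "0 0 -1 -1" --pt "0 0 0 -1" --pt "0 0 0 -1" --pt "0 0 0 -1" --grip 76

```text
time_s: 11.8
tcp_pos: [0.5, -0.079, 0.277]
ee_rot: [[0.878, 0.479, 0.002], [0.479, -0.878, 0.0], [0.002, 0.001, -1.0]]
wrist_force: [-0.1, 0.7, -0.2]
gripper_width: 0.871
gripper_force: 0.0
```

Call:
jog_arm --pt "0 0 0 -1" --pt "0 0 0 -1" --pt "0 0 0 -1" --pt "0 0 0 -1" --pt "0 0 0 -1" --pt "0 0 0 -1" --pt "0 0 0 -1" --pt "0 0 0 -1" --pt "0 0 0 -1" --pt "0 0 0 0" --grip 85

```text
time_s: 12.8
tcp_pos: [0.5, -0.079, 0.2766]
ee_rot: [[0.347, 0.938, 0.001], [0.938, -0.347, 0.0], [0.0, 0.001, -1.0]]
wrist_force: [0.3, 0.6, -1.4]
gripper_width: 0.976
gripper_force: 0.0
```

Run:
```python
from h import *
go(.601,.0085,.070)
go(.601,.0085,.038)
```

```text
closing yaw now -20.3 turn units 0.00 shift units [5.85 3.21 2.16] t 12.8 p [ 0.5    -0.079   0.2766] f [ 0.3  0.6 -1.4] w 0.9763946029337609
closing yaw now -20.3 turn units 0.00 shift units [5.85 3.21 3.76] t 12.8 p [ 0.5    -0.079   0.2766] f [ 0.3  0.6 -1.4] w 0.9763946029337609
```

Call:
jog_arm --pt "1 0.5 0 0" --pt "1 0.5 0 0" --pt "1 0.5 0 0" --pt "1 0.5 0 0" --pt "1 0.6 0.4 0" --pt "0.85 0.6 0.6 0" --pt "0 0 0 0"

```text
time_s: 13.5
tcp_pos: [0.6019, 0.0098, 0.2546]
ee_rot: [[0.348, 0.938, -0.001], [0.938, -0.348, -0.0], [-0.001, -0.001, -1.0]]
wrist_force: [-0.6, -0.6, -0.7]
gripper_width: 0.979
gripper_force: 0.0
```

Run:
```python
from h import *
im=eyes.capture('wrist')
print([(np.round(d['centre'],4).tolist(),round(d['conf'],2)) for d in eyes.spot_in('wrist','blank1')])
im=eyes.capture('top'); cv2.imwrite('pics/top2.png',im)
go(.602,.0085,.038)
```

```text
[([0.511, 0.096, 0.0458], 0.96), ([0.6159, -0.0508, 0.0492], 0.87), ([0.5998, 0.0143, 0.0495], 0.81), ([0.5124, -0.0554, 0.022], 0.73)]
closing yaw now -20.4 turn units 0.00 shift units [0.04 0.08 2.73] t 13.65 p [0.6002 0.0083 0.256 ] f [0.7 0.6 0.2] w 0.9762139492168539
```

Call:
jog_arm --pt "0.05 0.05 1 0" --pt "0 0 1 0" --pt "0 0 0.7 0" --pt "0 0 0 0"

```text
time_s: 14.05
tcp_pos: [0.6009, 0.0085, 0.2003]
ee_rot: [[0.348, 0.937, -0.004], [0.937, -0.348, -0.001], [-0.002, -0.003, -1.0]]
wrist_force: [-0.1, 0.2, 0.2]
gripper_width: 0.973
gripper_force: 0.0
```

Call:
jog_arm --pt "0 0 0 0" --pt "0 0 0 0" --pt "0 0 0 0" --pt "0 0 0 0" --pt "0 0 -0.5 0" --pt "0 0 -1 0" --grip 0

```text
time_s: 14.65
tcp_pos: [0.6013, 0.009, 0.2311]
ee_rot: [[0.348, 0.938, -0.004], [0.938, -0.348, -0.001], [-0.002, -0.003, -1.0]]
wrist_force: [0.2, 0.0, -0.5]
gripper_width: 0.68
gripper_force: 30.0
```

Run:
```python
from h import *
go(.6024,.1072,.0405)
```

```text
closing yaw now -20.3 turn units 0.00 shift units [ 4.62 -1.65  1.35] t 14.65 p [0.6013 0.009  0.2311] f [ 0.2  0.  -0.5] w 0.6800002177601707
```

Call:
jog_arm --pt "1 -0.3 0 0" --pt "1 -0.35 0 0" --pt "1 -0.35 0 0" --pt "1 -0.35 0 0" --pt "0.62 -0.3 0.3 0" --pt "0 0 0.6 0" --pt "0 0 0 0" --pt "0 0 0 0"

```text
time_s: 15.45
tcp_pos: [0.6029, 0.1064, 0.2129]
ee_rot: [[0.348, 0.938, -0.002], [0.938, -0.348, -0.001], [-0.002, -0.001, -1.0]]
wrist_force: [-0.3, -0.6, -0.7]
gripper_width: 0.683
gripper_force: 30.0
```

Run:
```python
from h import *
go(.6024,.1072,.039)
```

```text
closing yaw now -20.4 turn units 0.00 shift units [ 0.03 -0.03  0.52] t 15.45 p [0.6029 0.1064 0.2129] f [-0.3 -0.6 -0.7] w 0.682869841781022
```

Call:
jog_arm --pt "0 0 0.5 0" --pt "0 0 0 0" --pt "0 0 0 0"

```text
time_s: 15.75
tcp_pos: [0.603, 0.1068, 0.2034]
ee_rot: [[0.348, 0.938, -0.001], [0.938, -0.348, -0.0], [-0.001, -0.001, -1.0]]
wrist_force: [-0.0, 0.0, -0.7]
gripper_width: 0.684
gripper_force: 30.0
```

Call:
jog_arm --pt "0 0 0 0" --pt "0 0 0 0" --pt "0 0 0 0" --pt "0 0 -0.3 0" --pt "0 0 -1 0" --grip 65

```text
time_s: 16.25
tcp_pos: [0.6024, 0.107, 0.2284]
ee_rot: [[0.348, 0.938, -0.004], [0.938, -0.348, -0.002], [-0.003, -0.004, -1.0]]
wrist_force: [-0.2, -0.2, -0.1]
gripper_width: 0.745
gripper_force: 0.0
```

Call:
jog_arm --pt "0 0 -1 0" --pt "0 0 -1 0" --pt "0 0 -1 1" --pt "0 0 -1 1" --pt "0 0 0 1" --pt "0 0 0 1" --pt "0 0 0 1" --pt "0 0 0 1" --pt "0 0 0 1" --pt "0 0 0 1" --grip 80

```text
time_s: 17.25
tcp_pos: [0.603, 0.1073, 0.3104]
ee_rot: [[0.84, 0.542, 0.001], [0.542, -0.84, 0.0], [0.001, 0.0, -1.0]]
wrist_force: [0.1, 0.0, -0.9]
gripper_width: 0.923
gripper_force: 0.0
```

Call:
jog_arm --pt "0 0 0 1" --pt "0 0 0 1" --pt "0 0 0 1" --pt "0 0 0 1" --pt "0 0 0 1" --pt "0 0 0 0"

```text
time_s: 17.85
tcp_pos: [0.603, 0.1073, 0.3103]
ee_rot: [[0.984, 0.175, 0.001], [0.175, -0.984, 0.0], [0.001, -0.0, -1.0]]
wrist_force: [0.7, 0.3, 0.1]
gripper_width: 0.921
gripper_force: 0.0
```

Run:
```python
from h import *
# scanner fit in the first top picture: yellow head and whole outline
im=cv2.imread('pics/top0.png'); hsv=cv2.cvtColor(im,cv2.COLOR_BGR2HSV)
y=cv2.inRange(hsv,(22,140,90),(35,255,255)); y[:,:460]=0;y[:,500:]=0;y[:180]=0;y[230:]=0
v,u=np.nonzero(y); head=ray('top',np.c_[u,v],.044+.006)[:,:2]; print('head',len(u),head.mean(0),cv2.minAreaRect((head*1000).astype(np.float32)))
c=im.max(2)[180:275,440:520]
print('dark handle'); d=((c<45)).astype(np.uint8); n,l,st,ce=cv2.connectedComponentsWithStats(d); 
for i in range(1,n):
    if st[i,4]>60: v,u=np.nonzero(l==i); q=ray('top',np.c_[u+440,v+180],.04)[:,:2]; print(st[i],q.mean(0),cv2.minAreaRect((q*1000).astype(np.float32)))
go(.53,-.33,.12)
```

```text
head 425 [ 0.61460929 -0.32960762] ((615.2792358398438, -329.6770935058594), (50.44322204589844, 49.714542388916016), 12.84570598602295)
dark handle
[  6   0  69  92 548] [ 0.53903789 -0.32439854] ((551.0313720703125, -330.3599853515625), (199.69178771972656, 93.06576538085938), 19.177011489868164)
[ 33  27  26  51 559] [ 0.52865179 -0.34437505] ((532.2349243164062, -343.28741455078125), (114.39746856689453, 36.579933166503906), 10.973502159118652)
closing yaw now -79.9 turn units 0.00 shift units [-7.43 20.88  1.33] t 17.85 p [0.603  0.1073 0.3103] f [0.7 0.3 0.1] w 0.9208146845806714
```

Call:
jog_arm --pt "-0.3 1 0 0" --pt "-0.3 1 0 0" --pt "-0.3 1 0 0" --pt "-0.3 1 0 0" --pt "-0.3 1 0 0" --pt "-0.3 1 0 0" --pt "-0.3 1 0 0" --pt "-0.3 1 0 0" --pt "-0.3 1 0 0" --pt "-0.3 1 0 0"

```text
time_s: 18.85
tcp_pos: [0.5789, -0.1009, 0.3102]
ee_rot: [[0.984, 0.177, 0.001], [0.177, -0.984, -0.0], [0.001, 0.0, -1.0]]
wrist_force: [0.3, -0.3, 1.1]
gripper_width: 0.915
gripper_force: 0.0
```

Call:
jog_arm --pt "-0.4 1 0 0" --pt "-0.4 1 0 0" --pt "-0.4 1 0 0" --pt "-0.3 1 0 0" --pt "-0.3 1 0 0" --pt "-0.3 1 0 0" --pt "-0.3 1 0 0" --pt "-0.3 1 0 0" --pt "-0.3 1 0 0" --pt "0 1 0 0"

```text
time_s: 19.85
tcp_pos: [0.5545, -0.3084, 0.3103]
ee_rot: [[0.984, 0.177, 0.0], [0.177, -0.984, 0.0], [0.0, -0.0, -1.0]]
wrist_force: [0.7, 0.4, 0.4]
gripper_width: 0.919
gripper_force: 0.0
```

Call:
jog_arm --pt "0 0.9 0 0" --pt "0 0 0 0"

```text
time_s: 20.05
tcp_pos: [0.5583, -0.327, 0.3098]
ee_rot: [[0.985, 0.175, 0.001], [0.175, -0.985, -0.001], [0.0, 0.001, -1.0]]
wrist_force: [0.9, 1.1, -0.8]
gripper_width: 0.921
gripper_force: 0.0
```

Run:
```python
from h import *
s=sense(); im=eyes.capture('wrist'); pose=(s['tcp_pos'],s['ee_rot'])
t=eyes.capture('top'); cv2.imwrite('pics/top3.png',t)
for n,z in [('mat',.006),('scanner',.04),('scanner_window',.05)]:
    for d in eyes.outline_of('wrist',n):
        v,u=np.nonzero(d['mask']); q=ray('wrist',np.c_[u,v],z,pose)[:,:2]; print(n,round(d['conf'],2),len(u),u.min(),u.max(),v.min(),v.max(),cv2.minAreaRect((q*1000).astype(np.float32)))
big=np.vstack([cv2.resize(im,(533,400)),cv2.resize(t[160:290,235:408],(266,200)).repeat(1,0) if 0 else cv2.copyMakeBorder(cv2.resize(t[165:285,235:405],(283,200)),0,0,0,250,0)])
cv2.imwrite('pics/w3.png',big); cv2.imwrite('pics/w3full.png',im)
np.savez('w3.npz',p=pose[0],R=pose[1])
go(.549,-.34,.06); print(r.tcp_to_grasp)
print([(np.round(d['centre'],4).tolist(),round(d['conf'],2)) for d in eyes.spot_in('top','blank1')])
```

```text
mat 0.89 21964 230 408 75 379 ((555.0352783203125, -338.2248229980469), (208.6966094970703, 99.57205200195312), 19.51740264892578)
scanner 0.56 13721 293 382 110 331 ((573.765869140625, -339.4147644042969), (138.13845825195312, 51.13425064086914), 12.724891662597656)
scanner_window 0.61 13911 294 382 110 331 ((575.83349609375, -338.2142333984375), (133.24842834472656, 48.797183990478516), 12.09434986114502)
closing yaw now -79.8 turn units 0.00 shift units [-0.59  0.68  4.32] t 20.3 p [ 0.5582 -0.3245  0.3099] f [-0.6  0.5 -0. ] w 0.9230815913293944
0.1635
[([0.6065, -0.0566, 0.0444], 0.93), ([0.4968, -0.0777, 0.0481], 0.91), ([0.6004, 0.1072, 0.0474], 0.91), ([0.491, 0.0965, 0.052], 0.74)]
```

View pics/w3.png

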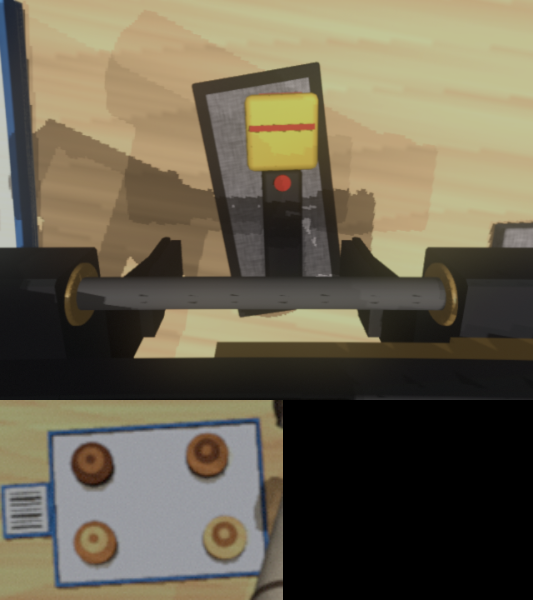

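The wrist view shows the scanner on the mat, head at about (282,132), handle running down between the fingers. The tray inset shows the four blanks lying well apart. I'll refine the scanner pose from the head and handle edges.

Run:
```python
from h import *
w=np.load('w3.npz'); pose=(w['p'],w['R'])
im=cv2.imread('pics/w3full.png'); hsv=cv2.cvtColor(im,cv2.COLOR_BGR2HSV)
y=cv2.inRange(hsv,(20,120,120),(35,255,255)); y[:,:285]=0;y[:,390:]=0;y[:100]=0;y[212:]=0
y=cv2.morphologyEx(y,cv2.MORPH_CLOSE,np.ones((15,15)))
v,u=np.nonzero(y); q=ray('wrist',np.c_[u,v],.05,pose)[:,:2]; print('head',len(u),cv2.minAreaRect((q*1000).astype(np.float32)),q.mean(0))
red=cv2.inRange(hsv,(0,150,100),(8,255,255))|cv2.inRange(hsv,(172,150,100),(180,255,255)); red[:205]=0; red[235:]=0
v,u=np.nonzero(red); print('button',ray('wrist',[[u.mean(),v.mean()]],.04,pose),u.mean(),v.mean())
g=im.max(2)
for row in (250,270,290,310): 
    x=np.nonzero(g[row,290:385]<50)[0]+290; print(row,x.min(),x.max(),ray('wrist',[[x.min(),row],[x.max(),row]],.04,pose)[:,:2].round(4).tolist())
```

```text
head 7763 ((615.4534912109375, -329.2589416503906), (50.14786148071289, 48.389225006103516), 12.277114868164062) [ 0.61625749 -0.32920217]
button [[ 0.57960268 -0.33723668  0.04      ]] 338.70588235294116 219.27244582043343
250 316 362 [[0.5579, -0.327], [0.5629, -0.3552]]
270 316 361 [[0.5449, -0.3293], [0.5499, -0.3573]]
290 317 362 [[0.5317, -0.3324], [0.5367, -0.3607]]
310 318 362 [[0.5181, -0.3354], [0.5231, -0.3636]]
```

Run:
```python
from h import *
go(.551,-.343,.028,102)
```

```text
closing yaw now -79.8 turn units -0.40 shift units [-0.55  0.83  5.92] t 20.35 p [ 0.5583 -0.3245  0.3099] f [ 0.2  0.4 -0.1] w 0.9182278169150669
```

Call:
jog_arm --pt "0 0 0 -0.4" --pt "-0.55 0.83 0 0" --pt "0 0 1 0" --pt "0 0 1 0" --pt "0 0 1 0" --pt "0 0 1 0" --pt "0 0 0.6 0" --pt "0 0 0.6 0" --pt "0 0 0.2 0" --pt "0 0 0 0"

```text
time_s: 21.35
tcp_pos: [0.551, -0.3437, 0.2015]
ee_rot: [[0.978, 0.207, -0.001], [0.207, -0.978, 0.0], [-0.001, -0.0, -1.0]]
wrist_force: [-0.8, -0.6, 0.1]
gripper_width: 0.918
gripper_force: 0.0
```

Run:
```python
from h import *
go(.551,-.343,.028,102)
```

```text
closing yaw now -78.1 turn units -0.01 shift units [ 0.01 -0.03  0.5 ] t 21.35 p [ 0.551  -0.3437  0.2015] f [-0.8 -0.6  0.1] w 0.9183888855126052
```

Call:
jog_arm --pt "0 0 0.25 0" --pt "0 0 0.25 0" --pt "0 0 0 0"

```text
time_s: 21.65
tcp_pos: [0.5507, -0.3437, 0.1913]
ee_rot: [[0.978, 0.206, -0.001], [0.206, -0.978, 0.0], [-0.001, -0.001, -1.0]]
wrist_force: [0.2, 0.3, -0.1]
gripper_width: 0.924
gripper_force: 0.0
```

Call:
jog_arm --pt "0 0 0 0" --pt "0 0 0 0" --pt "0 0 0 0" --pt "0 0 0 0" --pt "0 0 0 0" --pt "0 0 0 0" --pt "0 0 0 0" --pt "0 0 0 0" --grip 0

```text
time_s: 22.45
tcp_pos: [0.551, -0.3439, 0.1918]
ee_rot: [[0.978, 0.207, 0.0], [0.207, -0.978, -0.0], [0.0, 0.0, -1.0]]
wrist_force: [0.8, -0.4, 0.5]
gripper_width: 0.342
gripper_force: 30.0
```

Run:
```python
from h import *
go(.551,-.343,.028,102)
c=np.array([.5403,.1995]); a=np.radians(12); g=c-.07*np.array([np.cos(a),np.sin(a)]); print(g)
go(*g,.11+.022)
```

```text
closing yaw now -78.1 turn units -0.02 shift units [ 0.01 -0.04  0.01] t 22.45 p [ 0.551  -0.3439  0.1918] f [ 0.8 -0.4  0.5] w 0.341529290678031
[0.47182967 0.18494618]
closing yaw now -78.1 turn units 0.00 shift units [  1.6  -26.69  -5.19] t 22.45 p [ 0.551  -0.3439  0.1918] f [ 0.8 -0.4  0.5] w 0.341529290678031
```

Call:
jog_arm --pt "0 0 -0.4 0" --pt "0 0 -0.8 0" --pt "0 0 -1 0" --pt "0 0 -1 0" --pt "0 0 -1 0" --pt "0 -0.5 -1 0" --pt "0 -0.8 0 0" --pt "0 -1 0 0" --pt "0 -1 0 0" --pt "0 -1 0 0"

```text
time_s: 23.45
tcp_pos: [0.5321, -0.258, 0.2944]
ee_rot: [[0.978, 0.206, -0.002], [0.206, -0.978, 0.001], [-0.002, -0.002, -1.0]]
wrist_force: [0.2, 0.2, -1.5]
gripper_width: 0.339
gripper_force: 30.0
```

Call:
jog_arm --pt "0 -1 0 0" --pt "0 -1 0 0" --pt "0 -1 0 0" --pt "0 -1 0 0" --pt "0 -1 0 0" --pt "0.2 -1 0 0" --pt "0.2 -1 0 0" --pt "0.2 -1 0 0" --pt "0.2 -1 0 0" --pt "0.2 -1 0 0"

```text
time_s: 24.45
tcp_pos: [0.5101, -0.0585, 0.2947]
ee_rot: [[0.978, 0.207, -0.002], [0.207, -0.978, 0.0], [-0.002, -0.001, -1.0]]
wrist_force: [-0.3, 0.4, -1.9]
gripper_width: 0.341
gripper_force: 30.0
```

Call:
jog_arm --pt "0.2 -1 0 0" --pt "0.2 -1 0 0" --pt "0.2 -1 0 0" --pt "0 -1 0 0" --pt "0 -1 0 0" --pt "0 -1 0 0" --pt "0 -1 0 0" --pt "0 -1 0 0" --pt "0 -1 0 0" --pt "0 -1 0 0"

```text
time_s: 25.45
tcp_pos: [0.4803, 0.1391, 0.2947]
ee_rot: [[0.978, 0.207, -0.002], [0.207, -0.978, -0.001], [-0.002, 0.0, -1.0]]
wrist_force: [-0.2, -0.0, -1.7]
gripper_width: 0.343
gripper_force: 30.0
```

Call:
jog_arm --pt "0 -0.9 0 0" --pt "0 -0.6 0 0" --pt "0 -0.3 0 0" --pt "0 0 0 0"

```text
time_s: 25.85
tcp_pos: [0.4739, 0.174, 0.2954]
ee_rot: [[0.978, 0.208, -0.001], [0.208, -0.978, -0.0], [-0.001, 0.0, -1.0]]
wrist_force: [0.4, 0.2, -1.9]
gripper_width: 0.337
gripper_force: 30.0
```

Run:
```python
from h import *
go(.4718,.185,.132)
s=sense(); im=eyes.capture('wrist'); pose=(s['tcp_pos'],s['ee_rot'])
hsv=cv2.cvtColor(im,cv2.COLOR_BGR2HSV)
y=cv2.inRange(hsv,(20,120,120),(35,255,255)); n,l,st,ce=cv2.connectedComponentsWithStats(cv2.morphologyEx(y,cv2.MORPH_CLOSE,np.ones((15,15))))
for i in range(1,n):
    if st[i,4]>3000:
        v,u=np.nonzero(l==i); q=ray('wrist',np.c_[u,v],.154,pose)[:,:2]; print(st[i],cv2.minAreaRect((q*1000).astype(np.float32)))
cv2.imwrite('pics/s4.png',np.hstack([cv2.resize(eyes.capture('scene')[150:330,280:520],(480,360)),cv2.resize(im,(320,240)).copy() if 0 else cv2.copyMakeBorder(cv2.resize(im,(320,240)),0,120,0,0,0)]))
```

```text
closing yaw now -78.0 turn units 0.00 shift units [ 0.01 -0.56 -0.01] t 25.85 p [0.4739 0.174  0.2954] f [ 0.4  0.2 -1.9] w 0.33741059547677726
[  226    61   175   180 28408] ((538.1550903320312, 189.59298706054688), (49.418121337890625, 47.4400520324707), 11.92782974243164)
```

View pics/s4.png

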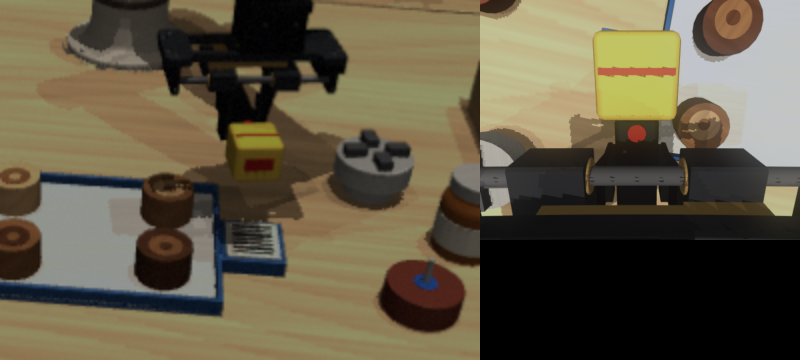

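Call:
jog_arm --pt "0 -0.3 0 0" --pt "0 -0.22 0 0" --pt "0 0 0 0" --pt "0 0 0 0" --pt "0 0 0 0" --pt "0 0 0 0" --pt "0 0 0 0" --pt "0 0 0 0" --pt "0 0 0 0" --pt "0 0 0 0"

```text
time_s: 26.95
tcp_pos: [0.4722, 0.1837, 0.2958]
ee_rot: [[0.978, 0.207, 0.0], [0.207, -0.978, 0.0], [0.0, -0.0, -1.0]]
wrist_force: [-0.0, 0.3, -1.9]
gripper_width: 0.343
gripper_force: 30.0
```

Run:
```python
from h import *
go(.472,.184,.132)
```

```text
closing yaw now -78.1 turn units 0.00 shift units [-0.01 -0.02  0.01] t 26.95 p [0.4722 0.1837 0.2958] f [-0.   0.3 -1.9] w 0.3433836200699572
```

Call:
jog_arm --pt "0 0 0 0" --pt "0 0 0 0" --pt "0 0 0 0" --pt "0 0 0 0" --pt "0 0 0 0" --pt "0 0 0 0" --pt "0 0 0 0" --pt "0 0 0 0" --pt "0 0 0 0" --pt "0 0 0 0"

```text
time_s: 27.95
tcp_pos: [0.4722, 0.1837, 0.2957]
ee_rot: [[0.978, 0.207, -0.0], [0.207, -0.978, -0.0], [-0.0, -0.0, -1.0]]
wrist_force: [-0.3, -0.6, -2.1]
gripper_width: 0.337
gripper_force: 30.0
```

Call:
jog_arm --pt "0 0 0 0" --pt "0 0 0 0" --pt "0 0 0 0" --pt "0 0 0 0" --pt "0 0 0 0" --pt "0 0 0 0" --pt "0 0 0 0" --pt "0 0 0 0" --pt "0 0 0 0" --pt "0 0 0 0"

```text
time_s: 28.95
tcp_pos: [0.4722, 0.1837, 0.2957]
ee_rot: [[0.978, 0.207, -0.0], [0.207, -0.978, -0.0], [-0.0, 0.0, -1.0]]
wrist_force: [-0.5, 0.2, -2.0]
gripper_width: 0.341
gripper_force: 30.0
```

Call:
jog_arm --pt "0 0 0 0" --pt "0 0 0 0" --pt "0 0 0 0" --pt "0 0 0 0" --pt "0 0 0 0"

```text
time_s: 29.45
tcp_pos: [0.4722, 0.1837, 0.2958]
ee_rot: [[0.978, 0.207, 0.0], [0.207, -0.978, -0.0], [0.0, 0.0, -1.0]]
wrist_force: [-0.1, -0.7, -2.8]
gripper_width: 0.341
gripper_force: 30.0
```

Run:
```python
from h import *
# mat centre (.555,-.3382) yaw 19.5; scanner body spans x -75..+92 -> middle at +8.5 mm
a=np.radians(19.5); m=np.array([.555,-.3382]); g=m-.0085*np.array([np.cos(a),np.sin(a)]); print(g)
go(*g,.10)
go(*g,.0285,109)
```

```text
[ 0.54698755 -0.34103736]
closing yaw now -78.1 turn units 0.00 shift units [-1.76 26.44  1.61] t 29.45 p [0.4722 0.1837 0.2958] f [-0.1 -0.7 -2.8] w 0.3406906691733057
closing yaw now -78.1 turn units -1.54 shift units [-5.01 26.03  5.19] t 29.45 p [0.4722 0.1837 0.2958] f [-0.1 -0.7 -2.8] w 0.3406906691733057
```

Call:
jog_arm --pt "0 0.4 0 0" --pt "0 0.8 0 0" --pt "0 1 0 0" --pt "0 1 0 0" --pt "0 1 0 0" --pt "0 1 0 0" --pt "0 1 0 0" --pt "0 1 0 0" --pt "0 1 0 0" --pt "0 1 0 0"

```text
time_s: 30.45
tcp_pos: [0.5102, 0.0024, 0.2958]
ee_rot: [[0.978, 0.206, -0.0], [0.206, -0.978, -0.0], [-0.0, 0.0, -1.0]]
wrist_force: [0.2, 1.0, -1.8]
gripper_width: 0.343
gripper_force: 30.0
```

Call:
jog_arm --pt "-0.1 1 0 0" --pt "-0.1 1 0 0" --pt "-0.1 1 0 0" --pt "-0.1 1 0 0" --pt "-0.1 1 0 0" --pt "-0.1 1 0 0" --pt "-0.1 1 0 0" --pt "-0.1 1 0 0" --pt "-0.1 1 0 0" --pt "-0.1 1 0 0"

```text
time_s: 31.45
tcp_pos: [0.5317, -0.1974, 0.2956]
ee_rot: [[0.978, 0.206, -0.0], [0.206, -0.978, 0.0], [-0.0, -0.0, -1.0]]
wrist_force: [1.0, 0.3, -2.9]
gripper_width: 0.34
gripper_force: 30.0
```

Call:
jog_arm --pt "-0.1 1 0 0" --pt "-0.1 1 0 0" --pt "-0.1 1 0 0" --pt "-0.1 1 0 0" --pt "-0.1 1 0 0" --pt "0 0.8 0 -0.5" --pt "0 0.4 0 -0.5" --pt "0 0 0 -0.5" --pt "0 0 0 0"

```text
time_s: 32.35
tcp_pos: [0.5477, -0.3202, 0.2953]
ee_rot: [[0.947, 0.321, -0.001], [0.321, -0.947, 0.0], [-0.001, -0.001, -1.0]]
wrist_force: [-0.2, 0.2, -1.7]
gripper_width: 0.343
gripper_force: 30.0
```

Run:
```python
from h import *
go(.5512,-.3395,.0285,109)
```

```text
closing yaw now -71.3 turn units -0.06 shift units [-0.14  0.97  5.16] t 32.35 p [ 0.5477 -0.3202  0.2953] f [-0.2  0.2 -1.7] w 0.3427760419717805
```

Call:
jog_arm --pt "-0.14 0.57 0.5 -0.06" --pt "0 0.4 1 0" --pt "0 0 1 0" --pt "0 0 0.5 0" --pt "0 0 0 0" --pt "0 0 0 0"

```text
time_s: 32.95
tcp_pos: [0.5521, -0.3389, 0.236]
ee_rot: [[0.945, 0.327, 0.0], [0.327, -0.945, -0.001], [0.0, 0.001, -1.0]]
wrist_force: [1.5, 0.4, -1.1]
gripper_width: 0.342
gripper_force: 30.0
```

Run:
```python
from h import *
s=sense(); im=eyes.capture('wrist'); pose=(s['tcp_pos'],s['ee_rot']); zt=s['tcp_pos'][2]-.1635-.022+.044
hsv=cv2.cvtColor(im,cv2.COLOR_BGR2HSV)
y=cv2.inRange(hsv,(20,120,120),(35,255,255)); n,l,st,ce=cv2.connectedComponentsWithStats(cv2.morphologyEx(y,cv2.MORPH_CLOSE,np.ones((15,15))))
for i in range(1,n):
    if st[i,4]>3000:
        v,u=np.nonzero(l==i); q=ray('wrist',np.c_[u,v],zt,pose)[:,:2]; rc=cv2.minAreaRect((q*1000).astype(np.float32)); print(st[i],rc, np.array(rc[0])/1e3-pose[0][:2])
eyes.capture('wrist')
for d in eyes.outline_of('wrist','mat'):
    v,u=np.nonzero(d['mask']); q=ray('wrist',np.c_[u,v],.006,pose)[:,:2]; print('mat',cv2.minAreaRect((q*1000).astype(np.float32)))
go(.5512,-.3395,.0285,109)
```

```text
[  225    60   176   181 28874] ((614.3623657226562, -315.33978271484375), (49.69538116455078, 47.630157470703125), 18.957788467407227) [0.06230319 0.02357074]
mat ((561.8318481445312, -335.4026794433594), (192.51707458496094, 98.86324310302734), 19.22408676147461)
closing yaw now -70.9 turn units 0.02 shift units [-0.06  0.02  2.25] t 33.1 p [ 0.5522 -0.3388  0.237 ] f [ 1.  -0.5 -1.6] w 0.34113278089882865
```

Call:
jog_arm --pt "-0.05 0 0.6 0" --pt "0 0 0.6 0" --pt "0 0 0.5 0" --pt "0 0 0.25 0" --pt "0 0 0.15 0" --pt "0 0 0.05 0" --pt "0 0 0 0" --pt "0 0 0 0"

```text
time_s: 33.9
tcp_pos: [0.551, -0.3391, 0.1932]
ee_rot: [[0.945, 0.327, 0.001], [0.327, -0.945, -0.0], [0.001, 0.001, -1.0]]
wrist_force: [-0.0, 0.7, -2.3]
gripper_width: 0.341
gripper_force: 30.0
```

Run:
```python
from h import *
go(.5512,-.3395,.028,109)
```

```text
closing yaw now -70.9 turn units 0.02 shift units [0.   0.02 0.08] t 33.9 p [ 0.551  -0.3391  0.1932] f [-0.   0.7 -2.3] w 0.34120571559863333
```

Call:
jog_arm --pt "0 0 0.04 0" --pt "0 0 0.03 0" --pt "0 0 0 0" --pt "0 0 0 0"

```text
time_s: 34.3
tcp_pos: [0.5509, -0.339, 0.1918]
ee_rot: [[0.945, 0.327, 0.001], [0.327, -0.945, -0.0], [0.0, 0.0, -1.0]]
wrist_force: [-0.1, -0.2, 0.5]
gripper_width: 0.34
gripper_force: 30.0
```

Call:
jog_arm --pt "0 0 0 0" --pt "0 0 0 0" --pt "0 0 0 0" --pt "0 0 0 0" --pt "0 0 0 0" --pt "0 0 -0.4 0" --pt "0 0 -1 0" --pt "0 0 -1 0" --pt "0 0 -1 0" --pt "0 0 -1 0" --grip 60

```text
time_s: 35.3
tcp_pos: [0.5508, -0.339, 0.2809]
ee_rot: [[0.945, 0.327, 0.001], [0.327, -0.945, -0.0], [0.0, 0.001, -1.0]]
wrist_force: [0.0, 1.1, 0.5]
gripper_width: 0.69
gripper_force: 0.0
```

Call:
jog_arm --pt "-1 0 -1 0" --pt "-1 0 -1 0" --pt "-1 0 0 0" --pt "-1 0 0 0" --pt "-1 0 0 0" --pt "-1 0 0 0" --pt "-1 0 0 0" --pt "0 0 0 0" --pt "0 0 0 0"

```text
time_s: 36.2
tcp_pos: [0.418, -0.3852, 0.3194]
ee_rot: [[0.945, 0.326, 0.0], [0.326, -0.945, -0.0], [0.0, 0.0, -1.0]]
wrist_force: [0.2, 0.3, 0.4]
gripper_width: 0.692
gripper_force: 0.0
```

Run:
```python
from h import *
t=eyes.capture('top')
print([(np.round(d['centre'],4).tolist(),round(d['conf'],2)) for d in eyes.spot_in('top','blank1')])
for n,z in [('scanner',.045),('mat',.006)]:
    for d in eyes.outline_of('top',n)[:1]:
        v,u=np.nonzero(d['mask']); q=ray('top',np.c_[u,v],z)[:,:2]; print(n,cv2.minAreaRect((q*1000).astype(np.float32)))
cv2.imwrite('pics/end.png',cv2.resize(t[150:300,220:540],(800,375),interpolation=2))
print(sense()['time_s'])
```

```text
[([0.4968, -0.0798, 0.0514], 0.77), ([0.6006, 0.1032, 0.0468], 0.77), ([0.4909, 0.0984, 0.0487], 0.76), ([0.6077, -0.0541, 0.0448], 0.69), ([0.6241, -0.3203, 0.0519], 0.59)]
scanner ((789.0541381835938, -136.3505096435547), (171.9210968017578, 55.78167724609375), 21.780115127563477)
mat ((620.1349487304688, -315.888427734375), (75.37297821044922, 102.56752014160156), 16.576148986816406)
36.4
```

View pics/end.png

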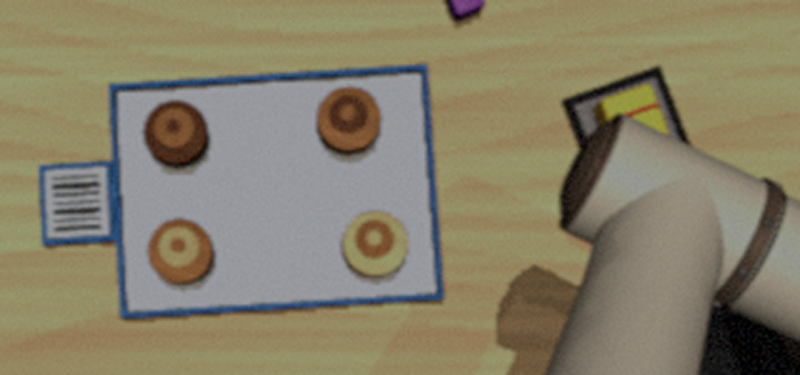

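The final view shows all four blanks flat and well apart at about (177,132), (349,119), (182,251) and (375,243). The scanner head sits centred across the mat at about (635,108), in line with it, and the gripper is clear of everything.

```bash
python3 -c "
from station import r; print(r.finish_job())"
```

```text
the job is handed in; nothing more can be done
None
```

The four blanks are spread flat on the tray, well over 40 mm apart; the tag was held under the scanner for about 3 s at roughly 90 mm; the scanner is back on its mat, lined up with it; and the job was handed in at about 36 s, with no result returned.

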